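# Seat the tee handle on its hidden drive key and lock it

### The job

The red-barred handle has only been set loosely on the blue rotary drive and its slot is not on the drive key hidden inside the collar. Press down on the handle while turning it slowly until it drops fully home and its disc lies flush on the collar, then push the orange-lugged keeper plate all the way in over the edge of the disc and let go. Leave the tape measure, the gear and the angle bracket where they are.

Things in the scene. Friction and masses are not known exactly. Their poses are not given: they have to be found in the camera images.
- drive: blue cast housing fixed to the bench, 40 mm high; origin on the bench top (z = 0) under the vertical shaft axis, z up. It reaches 68 mm to its +x and -x, 70 mm to +y and 140 mm to -y of the origin. At -y, on the housing, stands the keeper's pedestal, 74.5 mm high.
- collar_rim (a point): centre of the upper rim, 62 mm above the bench, of the round steel collar (64 mm outside, 48 mm inside) on the shaft axis. Hidden in it: a fixed upright key (tongue 30 x 11 mm, top 54 mm above the bench) at an unknown angle, not tied to the housing, and a stiff dust sleeve that sinks only under about 6 N and stays down: the handle's weight is not enough.
- handle: loose handle, 0.25 kg, 59 mm tall, origin at the centre of its underside, z up, x along its bar and slot. It starts upright with its skirt 8 mm deep in the collar (1 mm play), origin 54 mm above the bench, its slot 0.5 to 2.64 rad off the key. Home, the origin is 41.5 mm above the bench and the disc lies on the collar. Unseated it turns with little force.
- handle_slot (a point): centre of the skirt's underside (the handle's origin). The steel skirt is 46 mm across and 20.5 mm tall; a slot 15 mm wide runs across it along the handle's x. The slot fits the key every half turn, within about 0.1 rad either way; then a push of 6 to 10 N sinks the handle 12.5 mm.
- handle_disc (a point): centre of the top face of the handle's aluminium disc, 104 mm across and 10 mm thick, 30.5 mm above the handle's origin
- handle_bar (a point): centre of the top face of the red grip bar on the disc, 58.5 mm above the handle's origin. The bar is 72 mm long (handle's x), 24 mm wide (y) and 28 mm tall; it can be gripped from above across its width
- keeper (a joint): slide of the steel keeper plate (40 x 64 x 6 mm, underside 75 mm above the bench): 0 = fully out, 0.023 m = fully in, moving along the drive's +y towards the shaft axis; about 3 N of friction, stays where left, starts 0 to 6 mm in. Fully in, its tip lies 9 mm over the rim of the seated disc, clear of the bar; until the handle is home the disc blocks it.
- keeper_lug (a point): centre of the top face of the orange lug on the keeper plate, 109 mm above the bench, at the drive's x = 0 and y = -100 mm when fully out; moves with the plate, axes as the drive's. The lug is 34 mm wide (x), 12 mm thick (y) and stands 28 mm up from the plate
- tape_measure: yellow pocket tape measure, 37 x 84 x 66 mm, a bystander; origin at the centre of its underside
- cut_gear_1: grey flat gear, 78 mm across, 10 mm thick, lying flat, a bystander; origin at the centre of its underside
- cut_bracket: grey angle bracket, 40 x 70 x 45 mm, a bystander; origin at the centre of its underside
Things that resemble listed ones, but are neither listed nor needed, are in the scene too. Leave any green look-alike of the handle alone. There is more than one size of the drive; the job needs the larger.

How it is judged:
By the outcome, as a careful person would: the job done as asked, in the order asked, and still so for the second after the job is handed in, with the robot touching nothing.
It also fails if it takes over 72 s, if anything falls off the work surface, if the arm or the gripper's body presses on something with over 40 N, if the wrist force passes 120 N, or if a joint passes its speed limit or range.

### The arm

A 7-joint arm with a two-finger parallel gripper is mounted at the origin on a cart in front of the work surface, level with it; the furniture and walls round the work are solid. World frame = base frame: x ahead of the robot, y to its left, z up, the work surface at z = 0. Lengths are in mm, angles in rad, forces in N, time in s.
With the tool pointing down it reaches from about 350 to 900 mm from the base axis. Payload 7.2 kg.
Tool frame: the origin (TCP) lies between the finger pads; the fingertips stand 11 mm ahead of it and the grasp point (between the pads) lies 8 mm behind it; z points along the fingers, y is the line along which they close (so a half turn about z gives the same grasp; the last joint's range is limited). The gripper opens to 85 mm and grips with 20 to 120 N. Pads are 22 mm wide; open, the fingers measure 114 mm over their backs; the gripper's body (76 mm by 85 mm) begins 54 mm behind the grasp point. The pads swing forward as they close: fully open they stand 13 mm farther back than shut.
Start: joints at [-0.068, 0.411, -0.013, 1.596, 0.006, 1.134, -0.082], TCP at [625.003, -0.011, 242.297] pointing down, gripper open.
Joint ranges: [-2.95, 2.95], [-0.29, 1.99], [-1.47, 1.44], [0.14, 2.54], [-1.03, 4.17], [0.13, 1.85], [-2.86, 2.86]. Speed limits (rad/s): [2.39, 2.39, 3.01, 3.01, 3.14, 3.14, 3.14].

### API

Orientations are given as a unit quaternion [w, x, y, z].
In Python, from workcell import bot gives the robot as it stands. The module is installed in compiled form; this text tells all that it offers.
- The arm moves only by the shell command python3 -m inch 'ROWS' [FORCE]. ROWS is JSON, a list of rows, each an object of numbers: "dx", "dy", "dz": the shift along the tool's x, y, z in units of 0.6 m (1.0 is 0.6 m); "yaw": the turn about the tool's z in units of 2 rad (1.0 is 2 rad); "claw": the finger opening in mm, from 0 to 85.4. In form: [{"dx": .., "dy": .., "dz": .., "yaw": .., "claw": ..}, ...]. A call has 1 to 10 rows; each row is the pose to reach, as a shift and turn from the pose commanded when the call began, along the tool's axes at that moment; what a row does not reach only later rows make up. A row lasts 1/10 s, in which the tool goes at most 50 mm and 8.59 degrees, less where a joint would pass 70% of its speed; a pose out of reach is approached as far as the arm can. A call with a number of a shift or a turn outside -1 to 1 is refused whole. A call with a gripper value outside its range is refused whole. The fingers move at their own pace and stop on an object; FORCE is the grip in N (left out, the last holds). Time passes only in rows, so rows that repeat a pose let the fingers close. It gives the time, the measured TCP pose, the force, the opening and the grip force at its end, in the units of the state.
- bot.get_obs(): the state, without advancing time (a new reading comes with each control period).
- bot.get_image(name): name is "scene" or "side" or "wrist"; returns (picture, depth): 400x640x3 uint8, blue, green, red; 400x640 float32, mm along the optical axis (not along the pixel's ray), 0 where there is no reading.
- bot.camera_info(name): a dict with "vfov" (degrees; the focal length in pixels is half the picture's height over the tangent of half this angle, whatever the lens; pixels are square), "cx", "cy" (the principal point, pixels), "rvec" (rotation vector, rad) and "tvec" (3), from world to camera coordinates, as OpenCV has them; the wrist camera has in their place "T_tool_cam" (4x4, takes a point from camera to tool coordinates, whose origin is the TCP and whose axes are the flange's). Camera axes: x right, y down, z forward; pixel columns grow to the right and rows downward; lengths in mm; the calibration is good to about 2 mm. A picture is of the moment at which its call begins: read the wrist's pose just before it. camera_info takes no time and is no camera call.
- bot.finish_job(): hands the job in; it is judged then, once.
The state is a dict: "time_s": time; "joints": joint angles; "dq": joint speeds; "joint_efforts": joint torques, N m; "position": TCP position; "tcp_rot": TCP orientation; "contact_force": force on the tool from outside, world axes, zero at the start; "wrist_torque": the same for the moment, N m; "finger_gap": opening from 0.0 (shut) to 1.0 (fully open); "finger_force": force on a finger pad.
Only numpy, scipy, OpenCV 4.12 (cv2) and the standard library are available. Lean on these libraries where they do the work, as an engineer would, in place of code of your own. Each camera call takes 0.05 s, during which the arm holds its last target. There are 200 camera calls.

## Working session

There is one attempt and no reset: what is moved stays moved. The work goes in short steps, Python scripts to look and compute and a shell command to move; the robot and the scene stay as the last step left them, time stands still between calls to the robot, and variables do not carry over. Pictures are saved under pics/ and viewed, at most 10 in all, crops included, and the job is handed in when it is done.

```bash
mkdir -p pics; cat > h.py <<'E'
import numpy as np, cv2
from workcell import bot
from scipy.spatial.transform import Rotation as R
def cam(n):
    o=bot.get_obs(); im,d=bot.get_image(n); c=bot.camera_info(n)
    f=200/np.tan(np.radians(c["vfov"])/2)
    if n=="wrist":
        q=o["tcp_rot"]; T=np.eye(4); T[:3,:3]=R.from_quat([q[1],q[2],q[3],q[0]]).as_matrix(); T[:3,3]=o["position"]
        T=T@np.array(c["T_tool_cam"])
    else:
        M=cv2.Rodrigues(np.array(c["rvec"],float))[0]; T=np.eye(4); T[:3,:3]=M.T; T[:3,3]=-M.T@np.array(c["tvec"],float).ravel()
    return im,d,(f,c["cx"],c["cy"],T)
def cloud(d,k):
    f,cx,cy,T=k; v,u=np.mgrid[:400,:640]
    p=np.stack([(u-cx)/f*d,(v-cy)/f*d,d],-1)
    return p@T[:3,:3].T+T[:3,3]
def ray(u,v,z,k):
    f,cx,cy,T=k; r=T[:3,:3]@np.array([(u-cx)/f,(v-cy)/f,1]); return T[:3,3]+r*(z-T[2,3])/r[2]
E
python3 - <<'E'
from h import *
print(bot.get_obs())
for n in("scene","wrist","side"):
    im,d,k=cam(n); cv2.imwrite(f"pics/{n}0.png",im); np.savez(f"{n}0.npz",im=im,d=d,f=k[0],cx=k[1],cy=k[2],T=k[3]); print(n,k[3].round(2).tolist(),bot.camera_info(n))
E
```

```text
{'time_s': 0.0, 'joints': array([-0.06820686,  0.4119317 , -0.01270751,  1.59704417,  0.00560398,
        1.13429081, -0.08221523]), 'dq': array([ 0.00125724, -0.00069775, -0.00096785, -0.00118916,  0.00091494,
        0.00074015, -0.0004541 ]), 'joint_efforts': array([-1.18789325e-03, -6.00636005e+01,  6.81361444e-01, -2.99419034e+01,
        1.37590774e-02,  1.04116063e-02,  2.51732433e-05]), 'position': array([ 6.24523620e+02, -3.98859909e-02,  2.41433218e+02]), 'tcp_rot': array([-5.34702998e-04,  7.07101657e-01,  7.07111431e-01, -6.20618714e-04]), 'contact_force': array([ 0.16208508, -0.3762369 , -0.23868917]), 'wrist_torque': array([ 0.02387493, -0.04742276, -0.0196997 ]), 'finger_force': 0.0, 'finger_gap': 0.9991953544110109}
scene [[-0.5, -0.51, 0.7, -349.56], [-0.87, 0.3, -0.4, 806.72], [-0.0, -0.8, -0.59, 861.29], [0.0, 0.0, 0.0, 1.0]] {'vfov': 46.58329045829511, 'cx': 310.957844012267, 'cy': 200.52672365273432, 'rvec': array([ 1.22630402, -2.13282033,  1.07352355]), 'tvec': array([ 526.45358172,  271.53547789, 1078.85585552])}
wrist [[1.0, 0.0, -0.0, 624.25], [0.0, -0.95, -0.32, 81.96], [-0.0, 0.32, -0.95, 373.49], [0.0, 0.0, 0.0, 1.0]] {'vfov': 69.41752319344428, 'cx': 314.66322122700336, 'cy': 198.31872565817574, 'T_tool_cam': array([[ 3.77187467e-04, -9.49097401e-01, -3.14982511e-01,
         8.19870623e+01],
       [ 9.99999926e-01,  3.80157842e-04,  5.20048550e-05,
        -4.78987848e-01],
       [ 7.03853987e-05, -3.14982507e-01,  9.49097474e-01,
        -1.32050225e+02],
       [ 0.00000000e+00,  0.00000000e+00,  0.00000000e+00,
         1.00000000e+00]])}
side [[-0.9, -0.22, 0.39, 98.4], [-0.44, 0.46, -0.77, 1221.46], [-0.01, -0.86, -0.51, 719.95], [0.0, 0.0, 0.0, 1.0]] {'vfov': 54.429116702627645, 'cx': 320.2322641257331, 'cy': 199.42290852133885, 'rvec': array([ 0.56945415, -2.47430473,  1.41073389]), 'tvec': array([ 638.57811398,   81.09074557, 1267.13066147])}
```

View pics/scene0.png

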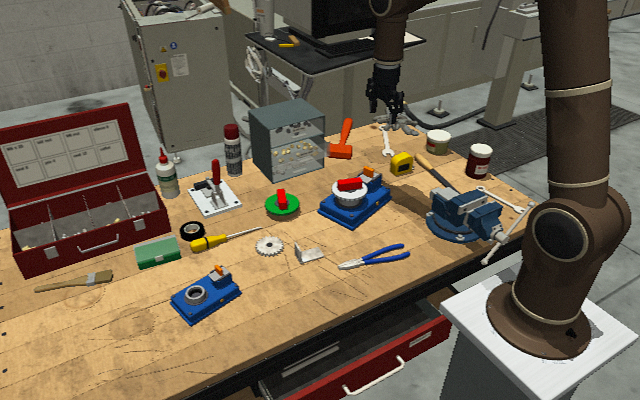

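View pics/wrist0.png

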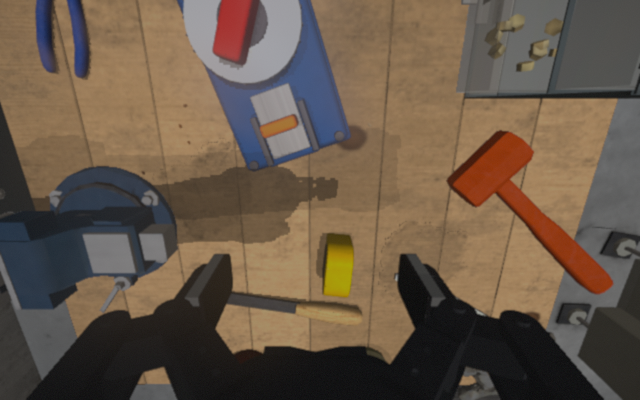

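The scene view shows the large drive with the red bar near (349,184), the keeper lug near (370,172), and the green decoy and small drive to the left. The wrist view shows the bar near (236,28), its far end cut off, and the lug near (279,126).

```bash
python3 - <<'E'
from h import *
for n in("scene","side","wrist"):
    z=np.load(f"{n}0.npz"); im,d=z["im"],z["d"]; k=(float(z["f"]),float(z["cx"]),float(z["cy"]),z["T"])
    P=cloud(d,k); hsv=cv2.cvtColor(im,cv2.COLOR_BGR2HSV); H,S,V=cv2.split(hsv)
    roi=(d>0)&(P[...,0]>400)&(P[...,0]<720)&(P[...,1]>40)&(P[...,1]<330)
    for nm,m,zt,tol in(("bar",((H<5)|(H>172))&(S>150),112.5,5),("lug",(H>5)&(H<18)&(S>150)&(V>110),109,5),("disc",(S<60),84.5,4),("blue",(H>100)&(H<125)&(S>120),40,5)):
        mm=(m&roi&(abs(P[...,2]-zt)<tol)).astype(np.uint8)
        nn,l,st,ce=cv2.connectedComponentsWithStats(mm)
        for i in range(1,nn):
            if st[i,4]<25: continue
            q=P[l==i]; r=cv2.minAreaRect(q[:,:2].astype(np.float32)); c=cv2.minEnclosingCircle(q[:,:2].astype(np.float32))
            print(n,nm,st[i,4],"px",ce[i].round(),"med",np.median(q,0).round(1),"rect",np.round(r[0],1),np.round(r[1],1),round(r[2],1),"circ",np.round(c[0],1),round(c[1],1))
E
```

```text
scene bar 114 px [349. 181.] med [559.3 157.5 111.4] rect [561.7 155.8] [68.3 26.7] 71.8 circ [560.2 156.5] 34.6
scene lug 30 px [368. 168.] med [591.7  67.4 106.5] rect [591.5  66. ] [32.7 15. ] 16.7 circ [591.   68.3] 16.5
scene disc 306 px [349. 192.] med [539.7 171.3  83.6] rect [552.5 162.3] [100.6  88.6] 49.8 circ [560.3 157.7] 53.8
scene blue 635 px [353. 203.] med [538.1 170.1  38.9] rect [566.1 133.4] [124.5 177.6] 18.2 circ [563.9 137.4] 100.9
side bar 82 px [341. 180.] med [557.1 153.7 111.6] rect [559.3 152.9] [72.8 24.5] 69.8 circ [564.3 151. ] 36.5
side disc 233 px [341. 189.] med [542.8 167.5  84.4] rect [558.2 156.9] [101.1  95.6] 18.4 circ [560.  151.5] 53.7
side blue 354 px [342. 202.] med [532.8 185.7  39.5] rect [563.8 136.9] [122.4 163.8] 19.4 circ [563.6 137.3] 98.7
wrist bar 1529 px [231.  26.] med [557.5 139.6 112.8] rect [557.2 139.7] [43.6 22.1] 73.5 circ [557.8 139.8] 23.7
wrist lug 409 px [278. 126.] med [591.1  62.  109.1] rect [591.1  61.9] [32.1 10. ] 19.0 circ [591.   62.4] 16.2
wrist disc 5960 px [247.  39.] med [572.4 136.9  85. ] rect [560.6 132.1] [104.   67.6] 0.0 circ [560.3 150.4] 52.8
wrist disc 1651 px [279. 116.] med [589.5  73.2  81.4] rect [589.9  63.9] [39.5 62.9] 19.1 circ [590.1  63.7] 36.4
wrist disc 295 px [307. 123.] med [616.3  63.   82.9] rect [616.4  61.9] [ 6.  46.4] 18.7 circ [617.9  62.5] 23.2
wrist disc 180 px [258. 132.] med [567.4  54.4  83. ] rect [567.6  53.7] [ 6.1 29.9] 19.0 circ [568.3  54. ] 15.1
wrist blue 353 px [323. 130.] med [633.1  52.5  40.5] rect [635.  57.] [21.4 35.7] 11.5 circ [632.6  56.6] 18.6
wrist blue 63 px [246. 140.] med [545.1  41.4  40.4] rect [547.   42.4] [ 4.7 19.2] 89.7 circ [547.   41.5] 9.7
```

View pics/side0.png

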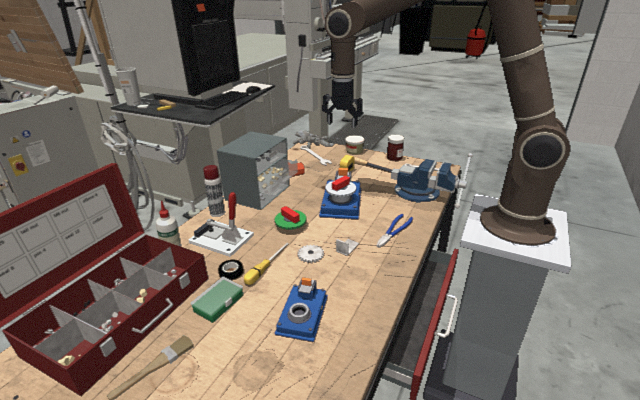

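The side view shows the same drive at (341,195), with nothing tall near the bar. The drive is yawed about 19° with its axis near (560,153), and the bar lies along about 72°. I'll move above it and refine.

```bash
python3 -m inch '[{"dx":0.06,"dy":-0.03},{"dx":0.12,"dy":-0.06},{"dx":0.18,"dy":-0.09},{"dx":0.2,"dy":-0.108},{"dx":0.2,"dy":-0.108},{"dx":0.2,"dy":-0.108},{"dx":0.2,"dy":-0.108}]'
python3 - <<'E'
from h import *
im,d,k=cam("wrist"); cv2.imwrite("pics/wrist1.png",im); P=cloud(d,k)
H,S,V=cv2.split(cv2.cvtColor(im,cv2.COLOR_BGR2HSV))
roi=(d>0)&(abs(P[...,0]-560)<120)&(abs(P[...,1]-130)<130)
for nm,m,zt,tol in(("bar",((H<5)|(H>172))&(S>150),112.5,4),("lug",(H>5)&(H<18)&(S>150)&(V>110),109,4),("disc",(S<60),84.5,4),("blue",(H>100)&(H<125)&(S>120),40,5)):
    mm=(m&roi&(abs(P[...,2]-zt)<tol)).astype(np.uint8)
    nn,l,st,ce=cv2.connectedComponentsWithStats(mm)
    for i in range(1,nn):
        if st[i,4]<100: continue
        q=P[l==i]; r=cv2.minAreaRect(q[:,:2].astype(np.float32)); c=cv2.minEnclosingCircle(q[:,:2].astype(np.float32))
        print(nm,st[i,4],ce[i].round(),np.median(q,0).round(1),"rect",np.round(r[0],1),np.round(r[1],1),round(r[2],1),"circ",np.round(c[0],1),round(c[1],1))
E
```

```text
bar 1534 [231.  26.] [557.5 139.5 112.9] rect [557.2 139.7] [43.8 21.8] 73.2 circ [558.5 139.3] 23.7
lug 411 [278. 126.] [591.3  62.  109.1] rect [591.   61.8] [32.3 10.1] 19.0 circ [591.2  61.5] 16.3
disc 5943 [247.  39.] [572.3 136.9  85. ] rect [560.5 132.1] [104.8  67.6] 0.1 circ [560.2 150.2] 52.6
disc 1922 [280. 120.] [590.4  70.4  81.4] rect [590.2  63.5] [39.7 63.5] 18.9 circ [590.1  63.6] 36.6
disc 313 [307. 125.] [616.5  62.   82.9] rect [616.9  60.3] [ 5.9 49.8] 18.7 circ [617.1  60.3] 24.9
disc 292 [261. 141.] [570.8  45.   82.9] rect [570.9  44.5] [ 5.9 49.3] 19.2 circ [571.1  44.6] 24.7
blue 373 [323. 130.] [633.2  51.5  40.5] rect [634.4  56.4] [19.9 36.4] 14.3 circ [631.6  55.7] 18.9
blue 456 [252. 150.] [551.   29.9  40.5] rect [551.  29.] [21.5 39.2] 17.8 circ [551.2  29. ] 21.3$[0]: bad value
```

View pics/wrist1.png

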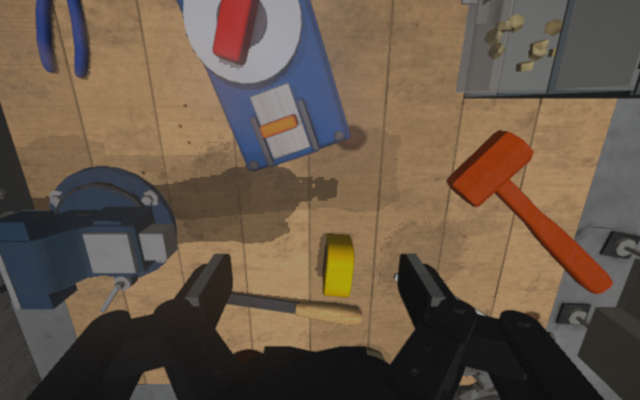

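The arm didn't move: the call was refused, because every row needs all its keys. The picture is the same as before, with the bar at (236,28). Retrying with complete rows.

```bash
python3 -m inch '[{"dx":0.06,"dy":-0.03,"dz":0,"yaw":0,"claw":85},{"dx":0.12,"dy":-0.06,"dz":0,"yaw":0,"claw":85},{"dx":0.18,"dy":-0.09,"dz":0,"yaw":0,"claw":85},{"dx":0.2,"dy":-0.108,"dz":0,"yaw":0,"claw":85},{"dx":0.2,"dy":-0.108,"dz":0,"yaw":0,"claw":85},{"dx":0.2,"dy":-0.108,"dz":0,"yaw":0,"claw":85},{"dx":0.2,"dy":-0.108,"dz":0,"yaw":0,"claw":85}]'
cat > look.py <<'E'
from h import *
import sys
o=bot.get_obs(); im,d,k=cam("wrist"); cv2.imwrite(sys.argv[1],im); P=cloud(d,k)
zb=float(sys.argv[2]); zd=float(sys.argv[3])
q=o["tcp_rot"]; print(o["time_s"],o["position"].round(1),R.from_quat([q[1],q[2],q[3],q[0]]).as_matrix().round(3).tolist(),o["joints"].round(3))
H,S,V=cv2.split(cv2.cvtColor(im,cv2.COLOR_BGR2HSV))
roi=(d>0)&(abs(P[...,0]-560)<120)&(abs(P[...,1]-130)<130)
for nm,m,zt,tol in(("bar",((H<5)|(H>172))&(S>150),zb,4),("lug",(H>5)&(H<18)&(S>150)&(V>110),109,4),("disc",(S<60),zd,3),("blue",(H>100)&(H<125)&(S>120),40,5)):
    mm=(m&roi&(abs(P[...,2]-zt)<tol)).astype(np.uint8)
    nn,l,st,ce=cv2.connectedComponentsWithStats(mm)
    for i in range(1,nn):
        if st[i,4]<100: continue
        q=P[l==i]; r=cv2.minAreaRect(q[:,:2].astype(np.float32)); c=cv2.minEnclosingCircle(q[:,:2].astype(np.float32))
        print(nm,st[i,4],ce[i].round(),np.median(q,0).round(1),"rect",np.round(r[0],1),np.round(r[1],1),round(r[2],1),"circ",np.round(c[0],1),round(c[1],1))
E
python3 look.py pics/wrist2.png 112.5 84.5
```

```text
time_s: 0.9
position: [560.9, 118.2, 242.2]
tcp_rot: [0.0, 0.708, 0.706, -0.0]
contact_force: [1.0, -0.9, 0.0]
finger_gap: 0.994
finger_force: 0.0
0.9 [560.9 118.2 242.2] [[0.002, 1.0, 0.0], [1.0, -0.002, -0.001], [-0.001, 0.0, -1.0]] [-0.244  0.325 -0.063  1.723  0.023  1.094 -0.316]
bar 1618 [314. 159.] [560.  151.  112.9] rect [560.  150.8] [68.4 22.2] 72.9 circ [558.6 151.2] 34.6
lug 308 [344. 244.] [590.4  63.1 109. ] rect [590.6  62.3] [32.6 11. ] 19.8 circ [590.7  62. ] 16.4
disc 6219 [314. 149.] [558.7 155.9  85. ] rect [560.  151.2] [103.8 104.2] 22.0 circ [560.1 150.7] 52.9
disc 193 [340. 219.] [586.2  79.   81.9] rect [588.   76.4] [21.7 36.5] 54.0 circ [590.9  80.4] 18.4
disc 202 [365. 234.] [616.4  62.2  83. ] rect [616.8  61. ] [ 5.7 49.4] 19.5 circ [616.5  60.8] 24.7
disc 192 [324. 246.] [569.8  46.7  83. ] rect [570.6  45.5] [ 5.6 48.6] 19.0 circ [570.5  45.5] 24.3
blue 1562 [371. 204.] [629.7  83.2  40.5] rect [629.7  78.5] [45.1 84.1] 35.2 circ [631.9  81. ] 42.9
blue 779 [306. 232.] [549.7  42.7  40.6] rect [549.7  43.8] [29.1 63.4] 9.5 circ [554.9  44.7] 32.1
```

View pics/wrist2.png

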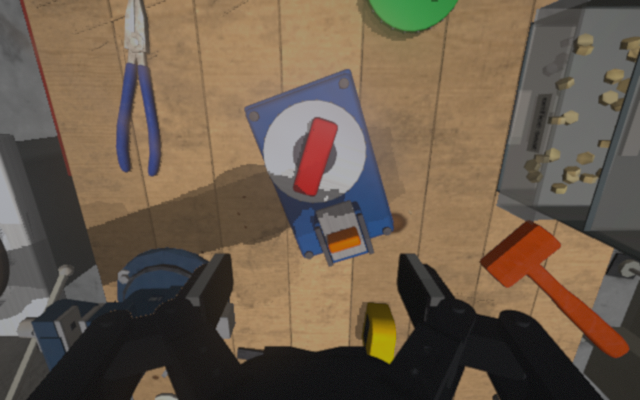

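The view shows the bar centred at (314,159), the lug at (344,244), and clear space around both. The bar centre is (560,151) at 72.9°, so I need a yaw of +0.30 rad. I'll descend and grip.

```bash
python3 -m inch '[{"dx":0.03,"dy":0,"dz":0.05,"yaw":0.07,"claw":60},{"dx":0.051,"dy":0,"dz":0.1,"yaw":0.149,"claw":60},{"dx":0.051,"dy":0,"dz":0.14,"yaw":0.149,"claw":60},{"dx":0.051,"dy":0,"dz":0.17,"yaw":0.149,"claw":60},{"dx":0.051,"dy":0,"dz":0.2,"yaw":0.149,"claw":60},{"dx":0.051,"dy":0,"dz":0.22,"yaw":0.149,"claw":60},{"dx":0.051,"dy":0,"dz":0.232,"yaw":0.149,"claw":60},{"dx":0.051,"dy":0,"dz":0.24,"yaw":0.149,"claw":60},{"dx":0.051,"dy":0,"dz":0.24,"yaw":0.149,"claw":60},{"dx":0.051,"dy":0,"dz":0.24,"yaw":0.149,"claw":60}]' 40
python3 -m inch '[{"dx":0,"dy":0,"dz":0,"yaw":0,"claw":40},{"dx":0,"dy":0,"dz":0,"yaw":0,"claw":30},{"dx":0,"dy":0,"dz":0,"yaw":0,"claw":10},{"dx":0,"dy":0,"dz":0,"yaw":0,"claw":10},{"dx":0,"dy":0,"dz":0,"yaw":0,"claw":10},{"dx":0,"dy":0,"dz":0,"yaw":0,"claw":10}]' 40
python3 -c "
from h import *;o=bot.get_obs();print(o['joints'].round(3),o['contact_force'],o['wrist_torque'])"
```

```text
time_s: 1.95
position: [560.6, 150.6, 98.9]
tcp_rot: [0.0, 0.804, 0.594, 0.0]
contact_force: [-0.4, -0.5, 0.3]
finger_gap: 0.707
finger_force: 0.0
time_s: 2.55
position: [560.5, 150.7, 98.8]
tcp_rot: [0.0, 0.804, 0.594, 0.0]
contact_force: [-1.0, -0.1, 5.7]
finger_gap: 0.274
finger_force: 41.1
[-0.329  0.495 -0.023  1.845  0.015  0.8   -0.658] [-1.01592289 -0.05743816  5.68530079] [-0.04624204  0.31763668  0.02372304]
```

```bash
python3 -m inch '[{"dx":0,"dy":0,"dz":0.002,"yaw":0,"claw":10},{"dx":0,"dy":0,"dz":0.004,"yaw":0,"claw":10},{"dx":0,"dy":0,"dz":0.004,"yaw":0,"claw":10},{"dx":0,"dy":0,"dz":0.004,"yaw":0,"claw":10}]'
```

```text
time_s: 2.95
position: [560.7, 150.8, 98.6]
tcp_rot: [0.0, 0.804, 0.594, 0.001]
contact_force: [-7.5, -2.3, 23.5]
finger_gap: 0.273
finger_force: 43.7
```

```bash
python3 -m inch '[{"dx":0,"dy":0,"dz":0,"yaw":-0.02,"claw":10},{"dx":0,"dy":0,"dz":0,"yaw":-0.04,"claw":10},{"dx":0,"dy":0,"dz":0,"yaw":-0.06,"claw":10},{"dx":0,"dy":0,"dz":0,"yaw":-0.08,"claw":10},{"dx":0,"dy":0,"dz":0,"yaw":-0.1,"claw":10},{"dx":0,"dy":0,"dz":0,"yaw":-0.12,"claw":10},{"dx":0,"dy":0,"dz":0,"yaw":-0.14,"claw":10},{"dx":0,"dy":0,"dz":0,"yaw":-0.16,"claw":10},{"dx":0,"dy":0,"dz":0,"yaw":-0.18,"claw":10},{"dx":0,"dy":0,"dz":0,"yaw":-0.2,"claw":10}]'
python3 -c "
from h import *;o=bot.get_obs();print(o['joints'].round(3),o['contact_force'],o['wrist_torque'])"
```

```text
time_s: 3.95
position: [562.0, 151.1, 98.6]
tcp_rot: [0.001, 0.67, 0.743, 0.002]
contact_force: [-2.7, -2.2, 21.4]
finger_gap: 0.274
finger_force: 43.2
[-0.253  0.5   -0.123  1.839  0.083  0.803 -0.316] [-2.66049914 -2.23228701 21.44149369] [-0.46348382  0.83951946 -0.16789006]
```

Turning works: the force holds at about 21 N with low torque. I'll continue in 0.4 rad steps.

```bash
python3 -m inch '[{"dx":0,"dy":0,"dz":0,"yaw":-0.02,"claw":10},{"dx":0,"dy":0,"dz":0,"yaw":-0.04,"claw":10},{"dx":0,"dy":0,"dz":0,"yaw":-0.06,"claw":10},{"dx":0,"dy":0,"dz":0,"yaw":-0.08,"claw":10},{"dx":0,"dy":0,"dz":0,"yaw":-0.1,"claw":10},{"dx":0,"dy":0,"dz":0,"yaw":-0.12,"claw":10},{"dx":0,"dy":0,"dz":0,"yaw":-0.14,"claw":10},{"dx":0,"dy":0,"dz":0,"yaw":-0.16,"claw":10},{"dx":0,"dy":0,"dz":0,"yaw":-0.18,"claw":10},{"dx":0,"dy":0,"dz":0,"yaw":-0.2,"claw":10}]'
python3 -c "
from h import *;o=bot.get_obs();print(o['joints'].round(3),o['contact_force'],o['wrist_torque'])"
```

```text
time_s: 4.95
position: [561.5, 150.7, 98.6]
tcp_rot: [0.001, 0.509, 0.861, 0.001]
contact_force: [-4.4, -1.2, 21.4]
finger_gap: 0.278
finger_force: 43.4
[-0.179  0.508 -0.222  1.834  0.149  0.812  0.026] [-4.40516598 -1.18509979 21.35201766] [-0.58656265  1.21954014 -0.17431726]
```

```bash
python3 -m inch '[{"dx":0,"dy":0,"dz":0,"yaw":-0.02,"claw":10},{"dx":0,"dy":0,"dz":0,"yaw":-0.04,"claw":10},{"dx":0,"dy":0,"dz":0,"yaw":-0.06,"claw":10},{"dx":0,"dy":0,"dz":0,"yaw":-0.08,"claw":10},{"dx":0,"dy":0,"dz":0,"yaw":-0.1,"claw":10},{"dx":0,"dy":0,"dz":0,"yaw":-0.12,"claw":10},{"dx":0,"dy":0,"dz":0,"yaw":-0.14,"claw":10},{"dx":0,"dy":0,"dz":0,"yaw":-0.16,"claw":10},{"dx":0,"dy":0,"dz":0,"yaw":-0.18,"claw":10},{"dx":0,"dy":0,"dz":0,"yaw":-0.2,"claw":10}]'
python3 -c "
from h import *;o=bot.get_obs();print(o['joints'].round(3),o['contact_force'],o['wrist_torque'])"
```

```text
time_s: 5.95
position: [561.2, 150.4, 98.6]
tcp_rot: [0.001, 0.328, 0.945, 0.0]
contact_force: [-5.7, -3.3, 23.5]
finger_gap: 0.274
finger_force: 43.6
[-0.106  0.519 -0.32   1.83   0.216  0.825  0.369] [-5.7041972  -3.34299885 23.50741735] [-0.77223972  1.5584703  -0.21431405]
```

```bash
python3 -m inch '[{"dx":0,"dy":0,"dz":0,"yaw":-0.02,"claw":10},{"dx":0,"dy":0,"dz":0,"yaw":-0.04,"claw":10},{"dx":0,"dy":0,"dz":0,"yaw":-0.06,"claw":10},{"dx":0,"dy":0,"dz":0,"yaw":-0.08,"claw":10},{"dx":0,"dy":0,"dz":0,"yaw":-0.1,"claw":10},{"dx":0,"dy":0,"dz":0,"yaw":-0.12,"claw":10},{"dx":0,"dy":0,"dz":0,"yaw":-0.14,"claw":10},{"dx":0,"dy":0,"dz":0,"yaw":-0.16,"claw":10},{"dx":0,"dy":0,"dz":0,"yaw":-0.18,"claw":10},{"dx":0,"dy":0,"dz":0,"yaw":-0.2,"claw":10}]'
python3 -c "
from h import *;o=bot.get_obs();print(o['joints'].round(3),o['contact_force'],o['wrist_torque'])"
```

```text
time_s: 6.95
position: [561.6, 150.9, 98.6]
tcp_rot: [0.002, 0.134, 0.991, 0.0]
contact_force: [-4.4, -2.0, 21.0]
finger_gap: 0.271
finger_force: 43.3
[-0.035  0.534 -0.418  1.824  0.283  0.839  0.711] [-4.41531549 -2.02320606 21.0034215 ] [-0.60750167  1.15517735 -0.22960378]
```

```bash
python3 -m inch '[{"dx":0,"dy":0,"dz":0,"yaw":-0.02,"claw":10},{"dx":0,"dy":0,"dz":0,"yaw":-0.04,"claw":10},{"dx":0,"dy":0,"dz":0,"yaw":-0.06,"claw":10},{"dx":0,"dy":0,"dz":0,"yaw":-0.08,"claw":10},{"dx":0,"dy":0,"dz":0,"yaw":-0.1,"claw":10},{"dx":0,"dy":0,"dz":0,"yaw":-0.12,"claw":10},{"dx":0,"dy":0,"dz":0,"yaw":-0.14,"claw":10},{"dx":0,"dy":0,"dz":0,"yaw":-0.16,"claw":10},{"dx":0,"dy":0,"dz":0,"yaw":-0.18,"claw":10},{"dx":0,"dy":0,"dz":0,"yaw":-0.2,"claw":10}]'
python3 -c "
from h import *;o=bot.get_obs();print(o['joints'].round(3),o['contact_force'],o['wrist_torque'])"
```

```text
time_s: 7.95
position: [561.1, 150.2, 98.0]
tcp_rot: [0.001, -0.066, 0.998, -0.0]
contact_force: [-2.4, -4.2, 16.7]
finger_gap: 0.268
finger_force: 42.7
[ 0.035  0.554 -0.515  1.82   0.352  0.858  1.054] [-2.35373359 -4.15889245 16.6723484 ] [-0.71397026  0.92248333 -0.16301297]
```

z dropped 0.6 mm and the force eased, so the slot may be starting to engage. I'll press down here.

```bash
python3 -m inch '[{"dx":0,"dy":0,"dz":0.002,"yaw":0,"claw":10},{"dx":0,"dy":0,"dz":0.004,"yaw":0,"claw":10},{"dx":0,"dy":0,"dz":0.004,"yaw":0,"claw":10}]'
python3 -c "
from h import *;o=bot.get_obs();print(o['joints'].round(3),o['contact_force'],o['wrist_torque'])"
```

```text
time_s: 8.25
position: [561.2, 150.3, 95.3]
tcp_rot: [0.001, -0.066, 0.998, -0.0]
contact_force: [-1.7, -3.5, 11.9]
finger_gap: 0.274
finger_force: 42.1
[ 0.034  0.557 -0.513  1.822  0.354  0.852  1.052] [-1.69003336 -3.5059821  11.86454757] [-0.49646498  0.27885445  0.46503727]
```

It is sinking. I'll continue downward.

```bash
python3 -m inch '[{"dx":0,"dy":0,"dz":0.002,"yaw":0,"claw":10},{"dx":0,"dy":0,"dz":0.004,"yaw":0,"claw":10},{"dx":0,"dy":0,"dz":0.006,"yaw":0,"claw":10},{"dx":0,"dy":0,"dz":0.008,"yaw":0,"claw":10},{"dx":0,"dy":0,"dz":0.01,"yaw":0,"claw":10},{"dx":0,"dy":0,"dz":0.012,"yaw":0,"claw":10},{"dx":0,"dy":0,"dz":0.014,"yaw":0,"claw":10},{"dx":0,"dy":0,"dz":0.015,"yaw":0,"claw":10},{"dx":0,"dy":0,"dz":0.015,"yaw":0,"claw":10}]'
```

```text
time_s: 9.15
position: [561.7, 150.3, 89.6]
tcp_rot: [0.002, -0.066, 0.998, -0.001]
contact_force: [-11.1, -7.5, 46.2]
finger_gap: 0.272
finger_force: 48.8
```

```bash
python3 -m inch '[{"dx":0,"dy":0,"dz":-0.002,"yaw":-0.005,"claw":10},{"dx":0,"dy":0,"dz":-0.002,"yaw":-0.015,"claw":10},{"dx":0,"dy":0,"dz":-0.002,"yaw":-0.025,"claw":10}]'
python3 -c "
from h import *;o=bot.get_obs();print(o['joints'].round(3),o['contact_force'],o['wrist_torque'])"
python3 - <<'E'
from h import *
for n in("scene","side"):
    im,d,k=cam(n); P=cloud(d,k); H,S,V=cv2.split(cv2.cvtColor(im,cv2.COLOR_BGR2HSV))
    m=(d>0)&(np.hypot(P[...,0]-560,P[...,1]-151)<49)&(np.hypot(P[...,0]-560,P[...,1]-151)>38)&(S<60)&(P[...,2]>66)&(P[...,2]<90)
    z=P[m]; print(n,m.sum(),np.percentile(z[:,2],[5,25,50,75,95]).round(1))
    A=np.c_[z[:,:2]-[560,151],np.ones(len(z))]; r=np.linalg.lstsq(A,z[:,2],rcond=None)[0]; print(r)
    cv2.imwrite(f"pics/{n}3.png",cv2.resize(im[120:250,260:440],(720,520)))
E
```

```text
time_s: 9.45
position: [561.6, 150.2, 88.5]
tcp_rot: [0.002, -0.091, 0.996, -0.001]
contact_force: [-2.6, -3.6, 16.1]
finger_gap: 0.276
finger_force: 43.0
[ 0.038  0.568 -0.52   1.826  0.371  0.842  1.089] [-2.59173934 -3.58688655 16.10608854] [-0.791167    0.57077843  0.20211889]
scene 169 [68.3 71.7 73.1 74.3 76. ]
[3.73413544e-02 2.36190260e-03 7.34696985e+01]
side 99 [67.6 72.7 73.6 74.7 76.3]
[ 1.64902485e-02 -2.73799921e-02  7.40138661e+01]
```

View pics/scene3.png

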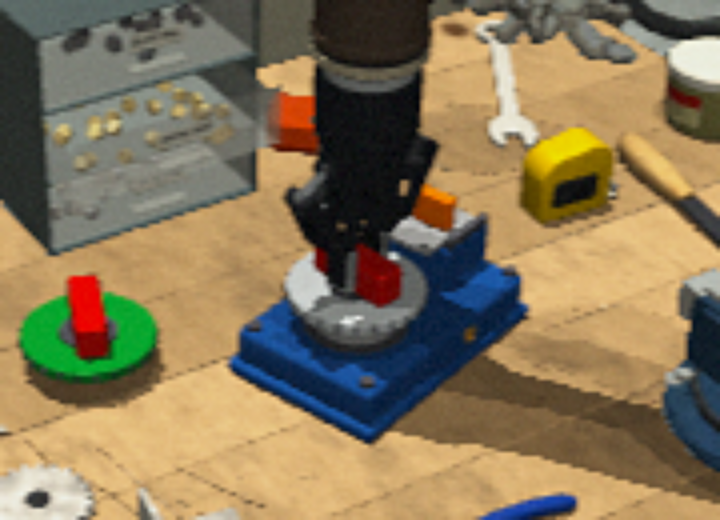

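The picture shows the handle low on the collar near (355,290), and the keeper's lug at (435,205). The small turn freed it, so I'll turn a little more and press.

```bash
python3 -m inch '[{"dx":0,"dy":0,"dz":0,"yaw":-0.01,"claw":10},{"dx":0,"dy":0,"dz":0.001,"yaw":-0.02,"claw":10},{"dx":0,"dy":0,"dz":0.002,"yaw":-0.02,"claw":10},{"dx":0,"dy":0,"dz":0.002,"yaw":-0.02,"claw":10},{"dx":0,"dy":0,"dz":0.002,"yaw":-0.02,"claw":10}]'
python3 -c "
from h import *;o=bot.get_obs();print(o['joints'].round(3),o['contact_force'],o['wrist_torque'])"
```

```text
time_s: 10.05
position: [561.4, 150.2, 86.2]
tcp_rot: [0.001, -0.11, 0.994, -0.0]
contact_force: [-2.9, -2.6, 13.6]
finger_gap: 0.276
finger_force: 42.6
[ 0.044  0.574 -0.529  1.827  0.379  0.84   1.121] [-2.93256212 -2.64650209 13.55908365] [-0.62911223  0.31469692  0.04903734]
```

```bash
python3 -m inch '[{"dx":0,"dy":0,"dz":0.001,"yaw":0,"claw":10},{"dx":0,"dy":0,"dz":0.002,"yaw":0,"claw":10},{"dx":0,"dy":0,"dz":0.002,"yaw":0,"claw":10},{"dx":0,"dy":0,"dz":0.002,"yaw":0,"claw":10}]'
python3 -c "
from h import *;o=bot.get_obs();print(o['joints'].round(3),o['contact_force'],o['wrist_torque'])"
```

```text
time_s: 10.45
position: [561.4, 150.2, 86.1]
tcp_rot: [0.002, -0.11, 0.994, -0.001]
contact_force: [-6.3, -4.4, 25.6]
finger_gap: 0.273
finger_force: 44.1
[ 0.044  0.574 -0.529  1.827  0.38   0.84   1.12 ] [-6.33950769 -4.4420451  25.61458939] [-0.91638388  1.18213299  0.14306677]
```

The handle stops solidly at TCP 86.1, 12.5 mm below where it started, so it is home. I'll relax, release, lift and look.

```bash
python3 -m inch '[{"dx":0,"dy":0,"dz":-0.004,"yaw":0,"claw":10},{"dx":0,"dy":0,"dz":-0.004,"yaw":0,"claw":30},{"dx":0,"dy":0,"dz":-0.004,"yaw":0,"claw":50},{"dx":0,"dy":0,"dz":-0.004,"yaw":0,"claw":60},{"dx":0,"dy":0,"dz":-0.004,"yaw":0,"claw":60},{"dx":0,"dy":0,"dz":-0.03,"yaw":0,"claw":60},{"dx":0,"dy":0,"dz":-0.08,"yaw":0,"claw":60},{"dx":0,"dy":0,"dz":-0.15,"yaw":0,"claw":60},{"dx":0,"dy":0,"dz":-0.2,"yaw":0,"claw":60},{"dx":0,"dy":0,"dz":-0.2,"yaw":0,"claw":60}]'
python3 -m inch '[{"dx":-0.05,"dy":0,"dz":0,"yaw":0,"claw":60},{"dx":-0.05,"dy":0,"dz":0,"yaw":0,"claw":60},{"dx":-0.05,"dy":0,"dz":0,"yaw":0,"claw":60}]'
python3 look.py pics/wrist4.png 100 72
```

```text
time_s: 11.45
position: [562.4, 152.0, 209.1]
tcp_rot: [0.004, -0.11, 0.994, 0.001]
contact_force: [0.5, 0.5, -0.4]
finger_gap: 0.702
finger_force: 0.0
time_s: 11.75
position: [589.2, 157.3, 203.0]
tcp_rot: [-0.0, -0.11, 0.994, 0.0]
contact_force: [-0.6, -0.2, -0.9]
finger_gap: 0.7
finger_force: 0.0
11.75 [589.2 157.3 203. ] [[-0.976, -0.219, -0.001], [-0.219, 0.976, 0.0], [0.001, 0.0, -1.0]] [ 0.076  0.487 -0.578  1.65   0.291  1.093  1.207]
bar 1503 [315. 167.] [558.8 152.1 100.4] rect [560.3 151.1] [68.3 20.8] 13.3 circ [560.2 150.9] 35.0
lug 438 [198. 180.] [587.5  61.7 108.8] rect [590.3  62.2] [32.8 10.8] 16.8 circ [590.3  62.3] 16.5
disc 7284 [313. 156.] [555.2 145.8  72.5] rect [560.6 151.1] [104.5 103.6] 19.9 circ [560.5 151.2] 52.8
blue 717 [201. 126.] [554.8  32.7  40.5] rect [552.6  39.6] [22.2 56.2] 13.0 circ [555.9  40.4] 28.2
blue 1698 [247. 203.] [627.8  94.8  40.4] rect [630.8  86.8] [68.8 86.1] 44.3 circ [627.4  90.1] 51.1
blue 334 [364. 193.] [586.1 212.5  40.4] rect [589.3 214.1] [20.8 45. ] 68.4 circ [585.5 204.7] 22.5
```

View pics/wrist4.png

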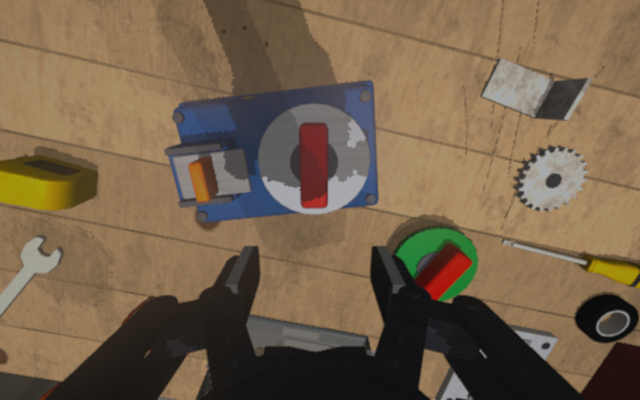

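The view shows the disc flush on the collar at (313,157), with z about 72.5. The lug is at (200,180), world (590.5,62.2). Next I'll move above the lug and align the fingers with the drive's y (108.8°).

```bash
python3 -m inch '[{"dx":0.01,"dy":-0.05,"dz":0,"yaw":-0.027,"claw":45},{"dx":0.02,"dy":-0.1,"dz":0,"yaw":-0.054,"claw":45},{"dx":0.033,"dy":-0.155,"dz":0,"yaw":-0.054,"claw":45},{"dx":0.033,"dy":-0.155,"dz":0,"yaw":-0.054,"claw":45},{"dx":0.033,"dy":-0.155,"dz":0,"yaw":-0.054,"claw":45},{"dx":0.033,"dy":-0.155,"dz":0,"yaw":-0.054,"claw":45},{"dx":0.033,"dy":-0.155,"dz":0,"yaw":-0.054,"claw":45},{"dx":0.033,"dy":-0.155,"dz":0,"yaw":-0.054,"claw":45}]'
python3 - <<'E'
from h import *
o=bot.get_obs(); q=o["tcp_rot"]; M=R.from_quat([q[1],q[2],q[3],q[0]]).as_matrix()
print(o["position"].round(1),o["joints"].round(3),"tool y ang",np.degrees(np.arctan2(M[1,1],M[0,1])),"units",(M.T@(np.array([590.5,62.2,99])-o["position"])/600).round(4))
E
```

```text
time_s: 12.6
position: [590.4, 63.3, 203.4]
tcp_rot: [0.0, -0.165, 0.986, 0.0]
contact_force: [-0.3, 0.0, -0.4]
finger_gap: 0.526
finger_force: 0.0
[590.4  63.3 203.4] [ 0.247  0.461 -0.593  1.69   0.286  1.077  1.468] tool y ang 108.96815185944766 units [ 0.0004 -0.0019  0.1739]
```

```bash
python3 -m inch '[{"dx":0,"dy":-0.002,"dz":0.05,"yaw":0,"claw":45},{"dx":0,"dy":-0.002,"dz":0.1,"yaw":0,"claw":45},{"dx":0,"dy":-0.002,"dz":0.13,"yaw":0,"claw":45},{"dx":0,"dy":-0.002,"dz":0.155,"yaw":0,"claw":45},{"dx":0,"dy":-0.002,"dz":0.168,"yaw":0,"claw":45},{"dx":0,"dy":-0.002,"dz":0.173,"yaw":0,"claw":45},{"dx":0,"dy":-0.002,"dz":0.173,"yaw":0,"claw":45},{"dx":0,"dy":-0.002,"dz":0.173,"yaw":0,"claw":45}]' 30
python3 -m inch '[{"dx":0,"dy":0,"dz":0,"yaw":0,"claw":25},{"dx":0,"dy":0,"dz":0,"yaw":0,"claw":15},{"dx":0,"dy":0,"dz":0,"yaw":0,"claw":3},{"dx":0,"dy":0,"dz":0,"yaw":0,"claw":3},{"dx":0,"dy":0,"dz":0,"yaw":0,"claw":3},{"dx":0,"dy":0,"dz":0,"yaw":0,"claw":3},{"dx":0,"dy":0,"dz":0,"yaw":0,"claw":3}]' 30
```

```text
time_s: 13.4
position: [591.6, 61.2, 100.4]
tcp_rot: [0.001, -0.164, 0.986, -0.0]
contact_force: [-0.2, -0.1, 0.1]
finger_gap: 0.527
finger_force: 0.0
time_s: 14.1
position: [591.3, 60.9, 100.1]
tcp_rot: [0.0, -0.164, 0.986, -0.0]
contact_force: [-1.1, -0.7, 6.1]
finger_gap: 0.131
finger_force: 34.1
```

The lug is gripped, with an 11 mm gap. I'll push it in along tool +y.

```bash
python3 -m inch '[{"dx":0,"dy":0.004,"dz":0,"yaw":0,"claw":3},{"dx":0,"dy":0.008,"dz":0,"yaw":0,"claw":3},{"dx":0,"dy":0.012,"dz":0,"yaw":0,"claw":3},{"dx":0,"dy":0.016,"dz":0,"yaw":0,"claw":3},{"dx":0,"dy":0.02,"dz":0,"yaw":0,"claw":3},{"dx":0,"dy":0.024,"dz":0,"yaw":0,"claw":3},{"dx":0,"dy":0.028,"dz":0,"yaw":0,"claw":3},{"dx":0,"dy":0.028,"dz":0,"yaw":0,"claw":3}]'
```

```text
time_s: 14.9
position: [586.0, 76.3, 100.1]
tcp_rot: [0.0, -0.164, 0.987, -0.001]
contact_force: [-0.2, -1.9, 5.3]
finger_gap: 0.132
finger_force: 34.1
```

Moved 16.3 mm freely. I'll keep going to the stop.

```bash
python3 -m inch '[{"dx":0,"dy":0.002,"dz":0,"yaw":0,"claw":3},{"dx":0,"dy":0.004,"dz":0,"yaw":0,"claw":3},{"dx":0,"dy":0.006,"dz":0,"yaw":0,"claw":3},{"dx":0,"dy":0.006,"dz":0,"yaw":0,"claw":3},{"dx":0,"dy":0.006,"dz":0,"yaw":0,"claw":3}]'
```

```text
time_s: 15.4
position: [585.7, 77.2, 100.1]
tcp_rot: [0.001, -0.163, 0.987, -0.002]
contact_force: [2.0, -7.0, 5.7]
finger_gap: 0.133
finger_force: 34.1
```

```bash
python3 -m inch '[{"dx":0,"dy":0.003,"dz":0,"yaw":0,"claw":3},{"dx":0,"dy":0.006,"dz":0,"yaw":0,"claw":3},{"dx":0,"dy":0.006,"dz":0,"yaw":0,"claw":3},{"dx":0,"dy":0.006,"dz":0,"yaw":0,"claw":3}]'
```

```text
time_s: 15.8
position: [585.6, 77.4, 100.2]
tcp_rot: [0.001, -0.162, 0.987, -0.004]
contact_force: [5.3, -14.9, 4.2]
finger_gap: 0.129
finger_force: 34.0
```

That's the hard stop: total travel is 17.4 mm, from about 6 mm to 23 mm. I'll unload, open, lift and check.

```bash
python3 -m inch '[{"dx":0,"dy":-0.005,"dz":0,"yaw":0,"claw":3},{"dx":0,"dy":-0.009,"dz":0,"yaw":0,"claw":3},{"dx":0,"dy":-0.009,"dz":0,"yaw":0,"claw":25},{"dx":0,"dy":-0.009,"dz":0,"yaw":0,"claw":45},{"dx":0,"dy":-0.009,"dz":0,"yaw":0,"claw":45},{"dx":0,"dy":-0.009,"dz":-0.03,"yaw":0,"claw":45},{"dx":0,"dy":-0.009,"dz":-0.09,"yaw":0,"claw":45},{"dx":0,"dy":-0.009,"dz":-0.16,"yaw":0,"claw":45},{"dx":0,"dy":-0.009,"dz":-0.2,"yaw":0,"claw":45},{"dx":0,"dy":-0.009,"dz":-0.2,"yaw":0,"claw":45}]'
python3 -m inch '[{"dx":0,"dy":0.08,"dz":0,"yaw":0,"claw":45},{"dx":0,"dy":0.1,"dz":0,"yaw":0,"claw":45},{"dx":0,"dy":0.1,"dz":0,"yaw":0,"claw":45},{"dx":0,"dy":0.1,"dz":0,"yaw":0,"claw":45},{"dx":0,"dy":0.1,"dz":0,"yaw":0,"claw":45}]'
python3 look.py pics/wrist5.png 100 72
```

```text
time_s: 16.8
position: [586.7, 79.6, 223.4]
tcp_rot: [0.003, -0.164, 0.986, -0.0]
contact_force: [0.0, -0.7, -0.2]
finger_gap: 0.53
finger_force: 0.0
time_s: 17.3
position: [565.8, 134.0, 218.9]
tcp_rot: [-0.0, -0.163, 0.987, -0.0]
contact_force: [0.7, -0.4, -0.3]
finger_gap: 0.526
finger_force: 0.0
17.3 [565.8 134.  218.9] [[-0.947, -0.322, -0.001], [-0.322, 0.947, -0.001], [0.001, -0.001, -1.0]] [ 0.146  0.43  -0.618  1.701  0.275  1.099  1.343]
bar 1634 [333. 195.] [559.4 150.5 100.3] rect [560.  150.7] [68.8 22.7] 12.7 circ [560.  150.1] 34.8
lug 408 [247. 199.] [584.5  78.7 109.1] rect [585.   78.5] [32.1 11. ] 17.8 circ [585.3  77.6] 16.1
disc 5652 [333. 182.] [553.2 144.7  72.5] rect [559.7 153.3] [104.1  99.5] 23.9 circ [560.7 151.1] 52.8
blue 544 [225. 140.] [555.7  29.8  40.5] rect [554.1  29.8] [23.2 37.8] 14.5 circ [557.9  31. ] 19.7
blue 221 [375. 216.] [583.7 215.5  40.3] rect [583.  218.4] [19.3 48.1] 75.4 circ [580.6 209.1] 24.1
blue 953 [262. 221.] [630.9  94.9  40.4] rect [631.1  90.9] [22.4 91.4] 19.6 circ [634.4  92. ] 46.1
```

View pics/wrist5.png

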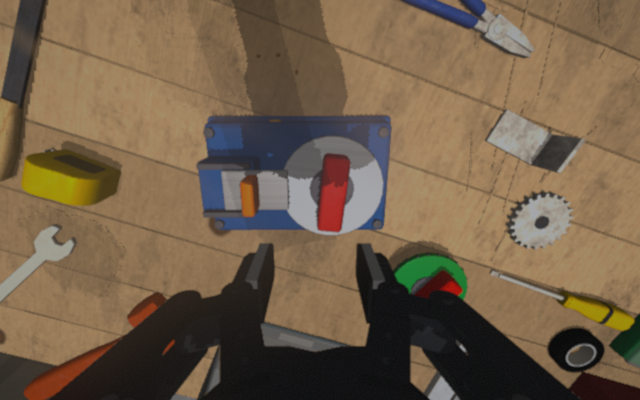

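The view shows the keeper tip over the disc rim at (287,190) and the lug at (249,196), about 77 mm from the axis, so it is fully in. The disc is still flush and the bystanders look untouched.

```bash
python3 -c "
from workcell import bot;print(bot.finish_job())"
```

```text
the job is handed in; nothing more can be done
None
```

The job is handed in at about 17 s of robot time: the handle is home with its disc flush on the collar, the keeper is pushed in to its stop over the disc's edge, the gripper has let go and is clear, and I moved no bystander.

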